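Check the gearbox is cool, then hover its cover over the studs

ROBOT

A 6-joint arm with a two-finger parallel gripper is mounted at the origin on the work surface. World frame = base frame: x ahead of the robot, y to its left, z up, the work surface at z = 0. Lengths are in m, angles in rad, forces in N, time in s.
With the tool pointing down it reaches from about 0.325 to 0.775 m from the base axis. Payload 9.3 kg.
Tool frame: the origin (TCP) lies between the finger pads; the fingertips stand 22 mm ahead of it and the grasp point (between the pads) lies 3 mm ahead of it; z points along the fingers, y is the line along which they close (so a half turn about z gives the same grasp; the last joint's range is limited). The gripper opens to 85 mm and grips with 20 to 120 N. Pads are 22 mm wide; open, the fingers measure 114 mm over their backs; the gripper's body (76 mm by 85 mm) begins 54 mm behind the grasp point. The pads swing forward as they close: fully open they stand 13 mm farther back than shut.
Start: joints at [-1.299, 0.259, 0.021, 1.334, 0, 1.418], TCP at [0.227, -0.501, 0.221] pointing down, gripper open.
Joint ranges: [-3.04, 3.04], [-0.91, 1.82], [-1.04, 1.36], [-1.92, 1.95], [-1.52, 1.45], [-3.14, 3.14]. Speed limits (rad/s): [2.22, 2.22, 2.79, 3.14, 3.14, 3.14].

INTERFACE

Orientations are given as a unit quaternion [x, y, z, w].
In Python, from rig import ctrl gives the robot as it stands.
- The arm moves only by the shell command python3 -m jog 'ROWS' [FORCE]. ROWS is JSON, a list of rows, each a list of 5 numbers: the finger opening in m, from 0 to 0.0854, then the shift along the tool's x, y, z in m, then the turn about the tool's z in rad. In form: [[hand, tx, ty, tz, yaw], ...]. A call has 1 to 20 rows; each row shifts and turns the commanded pose from where the row before left it, along the tool's axes as they then stand; what a row does not reach is not made up. A row lasts 1/12 s, in which the tool goes at most 41.7 mm and 7.16 degrees, less where a joint would pass 70% of its speed; a pose out of reach is approached as far as the arm can. A call with a gripper value outside its range is refused whole. The fingers move at their own pace and stop on an object; FORCE is the grip in N (left out, the last holds). Time passes only in rows, so rows that do not move let the fingers close. It gives the time, the measured TCP pose, the force, the opening and the grip force at its end, in the units of the state.
- ctrl.sense(): the state, without advancing time (a new reading comes with each control period).
- ctrl.grab_frame(name): name is "scene" or "top"; returns the picture (384x512x3 uint8, red, green, blue); there is no depth.
- ctrl.calibration(name): a dict with "camera_matrix" (3x3 intrinsics, pixels), "origin" and "orientation" of the camera in the world. Camera axes: x right, y up, looking along -z (the intrinsics and any distortion apply to the point x, -y, -z); pixel columns grow to the right and rows downward; lengths in m; the calibration is good to about 2 mm. A picture is of the moment at which its call begins. calibration takes no time and is no camera call.
- ctrl.job_done(): hands the job in; it is judged then, once.
The state is a dict: "t": time; "q": joint angles; "joint_vel": joint speeds; "tau": joint torques, N m; "eef_pos": TCP position; "tool_rot": TCP orientation; "force": force on the tool from outside, world axes, zero at the start; "moment": the same for the moment, N m; "gripper_width": opening from 0.0 (shut) to 1.0 (fully open); "finger_force": force on a finger pad.
Only numpy, scipy, OpenCV 4.12 (cv2) and the standard library are available. Lean on these libraries where they do the work, as an engineer would, in place of code of your own. Each camera call takes 0.05 s, during which the arm holds its last target. There are 200 camera calls.

TASK

First pick up the orange pistol thermometer, aim it from a hand's breadth away at the centre of the yellow cap on the side of the grey gearbox and hold it there steadily for two seconds, then stand it upright back on its black mat. Then take the aluminium cover by its red lug, carry it over the cans without disturbing anything on the bench, and stop with it level over the gearbox, its two holes lined up with the two brass studs and its underside about 10 to 15 mm above the stud tips, so that a helper can slip the gasket in. Never let the cover touch the gearbox, and finish still holding it there motionless.

Things in the scene. Friction and masses are not known exactly. Their poses are not given: they have to be found in the camera images.
- gun_grip (a point): Orange pistol thermometer, standing on a black foot 70 x 50 on the mat. This point is the centre of its orange barrel, straight above the foot's centre and 105 above the foot's underside; x points along the barrel to the nose, z up. Barrel 120 long (x) x 34 wide (y) x 40 high, black grip 36 x 28 below it. Grasp the barrel across its 34 mm width from above.
- gun_nose (a point): Centre of the thermometer's round nose, the front end, 85 ahead of gun_grip along the barrel (x); the aiming line runs along x from here.
- mat: Black rubber mat 120 x 120 x 4 fixed on the bench, the thermometer's place; origin at the centre of its underside.
- housing: Grey gearbox housing, bolted to the bench; origin at the centre of its underside, z up. Foot 190 (x) x 130 (y) x 15, body 160 x 100, flat top flange 170 x 110 at height 170. Two brass studs of 8 diameter stand on the top at x = +50 and -50, y = 0, their tips at height 195.
- stud_mid (a point): The point half-way between the two stud tips, 195 above the bench; x runs from stud to stud, z up.
- cap (a point): Centre of the outer face of the yellow round cap, 36 diameter, that sticks out of the housing's -y side 85 from its middle and 135 above the bench; the face looks along -y of this point (and of the housing), level.
- cover_lug (a point): Aluminium cover plate 130 (x) x 90 (y) x 8 thick, lying flat on the bench, 0.25 to 0.6 kg, with a red lug 60 long (x) x 20 thick (y) on its middle, reaching from the plate's top to 58 above the plate's underside. This point is in the lug on the plate's centre line, 34 above the plate's underside; z up. Two through holes of 20 diameter at x = +50 and -50, y = 0. Grasp the lug across its 20 mm. Either way round fits.
- can: Bystander standing between the cover and the gearbox, leave it alone: blue spray can with a white paper band, 62 dia x 180 tall; origin at the centre of its underside.
- oil: Bystander standing between the cover and the gearbox, leave it alone: yellow bottle with a black cap, 68 dia x 190 tall; origin at the centre of its underside.
- jar: Bystander standing between the cover and the gearbox, leave it alone: amber glass jar with a steel lid, 68 dia x 120 tall; origin at the centre of its underside.
- wrench: Bystander: steel wrench lying flat near the far edge of the bench.
- driver: Bystander: screwdriver lying flat near the far edge of the bench.
Not all that is in view belongs to the job. What is shaped like the part that bears gun_grip but blue, purple or turquoise is not meant.

How it is judged:
On the way, in this order (a step that is already met when the one before it is completed fails the run):
1. the thermometer is held in the fingers, lifted, its nose 30 to 160 mm short of the cap, its aiming line within 18 mm of the cap's centre sideways and up or down, still for 1 s (contact force between the fingers and gun above 0.5 N and contact force between gun and housing below 0.05 N and x of cap in the frame of gun_nose between 0.03 and 0.16 m and y of cap in the frame of gun_nose between -0.018 and 0.018 m and z of cap in the frame of gun_nose between -0.018 and 0.018 m and linear speed of gun below 0.03 m/s), for 1 s.
2. the thermometer stands upright on its mat, released (horizontal distance between gun_grip and mat below 0.04 m and z of gun_grip in the frame of mat between 0.1 and 0.118 m and angle between gun_grip's own z axis and vertical below 0.1 rad and contact force between the fingers and gun below 0.1 N and linear speed of gun below 0.03 m/s), for 0.2 s.
At the end, for the whole second after the job is handed in: Cover held still by the fingers off the gearbox: underside 2-25 mm above the stud tips, centre within 7 mm of the studs' midpoint, within 0.1 rad of the stud line (either way round), level within 0.08 rad. Thermometer upright, released, within 40 mm of the mat's centre (horizontal distance between cover_lug and stud_mid below 0.007 m and z of cover_lug in the frame of stud_mid between 0.036 and 0.059 m and angle between the x axis of cover_lug and the x axis of stud_mid, either way round below 0.1 rad and angle between cover_lug's own z axis and vertical below 0.08 rad and contact force between the fingers and cover above 1 N and contact force between cover and housing below 0.05 N and linear speed of cover below 0.02 m/s and angular speed of cover below 0.1 rad/s and horizontal distance between gun_grip and mat below 0.04 m and z of gun_grip in the frame of mat between 0.1 and 0.118 m and angle between gun_grip's own z axis and vertical below 0.1 rad and contact force between the fingers and gun below 0.1 N); the arm keeps its last pose, push and grip.
It fails at once if the cover touches the gearbox (contact force between cover and housing above 1 N).
It fails at once if a bystander is moved by more than 30 mm or a standing one tipped (distance of any of can, oil, jar, wrench, driver from where it was at the start of the episode above 0.03 m or angle between any of can, oil, jar's own z axis and vertical above 0.4 rad).
It also fails if it takes over 70 s, if anything falls off the work surface, if the arm or the gripper's body presses on something with over 40 N, if the wrist force passes 120 N, or if a joint passes its speed limit or range.

## Working session

There is one attempt and no reset: what is moved stays moved. The work goes in short steps, Python scripts to look and compute and a shell command to move; the robot and the scene stay as the last step left them, time stands still between calls to the robot, and variables do not carry over. Pictures are saved under pics/ and viewed, at most 10 in all, crops included, and the job is handed in when it is done.

```bash
ls; mkdir -p pics
python3 - <<'E'
from rig import ctrl
import cv2,numpy as np
for n in("scene","top"):
    im=ctrl.grab_frame(n); cv2.imwrite(f"pics/{n}0.png",im[:,:,::-1]); np.save(f"pics/{n}0.npy",im)
    print(n,ctrl.calibration(n))
print(ctrl.sense())
a=[cv2.imread(f"pics/{n}0.png") for n in("scene","top")]
E
```

```text
pics
scene {'camera_matrix': array([[349.71499881,   0.        , 254.35552911],
       [  0.        , 349.71499881, 188.17970577],
       [  0.        ,   0.        ,   1.        ]]), 'origin': array([0.98445162, 0.13948936, 1.02339173]), 'orientation': array([0.14409483, 0.21787439, 0.80684595, 0.52987455])}
top {'camera_matrix': array([[374.59156404,   0.        , 259.83986667],
       [  0.        , 374.59156404, 198.21333217],
       [  0.        ,   0.        ,   1.        ]]), 'origin': array([ 0.44352609, -0.07246944,  1.2224965 ]), 'orientation': array([ 0.03056993, -0.01296914, -0.69903671,  0.71431433])}
{'t': 0.1, 'q': array([-1.29860809e+00,  2.59122250e-01,  2.08282423e-02,  1.33365743e+00,
       -8.17880285e-06,  1.41819160e+00]), 'joint_vel': array([-0.00037712, -0.00121522,  0.00287607, -0.00047667, -0.00033859,
       -0.00047285]), 'tau': array([ 5.02089228e-03, -5.56695342e+01,  3.45066977e+01,  1.16630743e-02,
       -1.40190823e-04,  2.38553872e-05]), 'eef_pos': array([ 0.22659494, -0.50087581,  0.22003032]), 'tool_rot': array([ 9.77528373e-01,  2.10803100e-01, -3.85946691e-05, -5.76280551e-04]), 'force': array([ 0.51314947,  0.68100794, -0.15001318]), 'moment': array([-0.00935956, -0.06064874,  0.05457769]), 'finger_force': 0.0, 'gripper_width': 0.9999633625048888}
```

View pics/scene0.png

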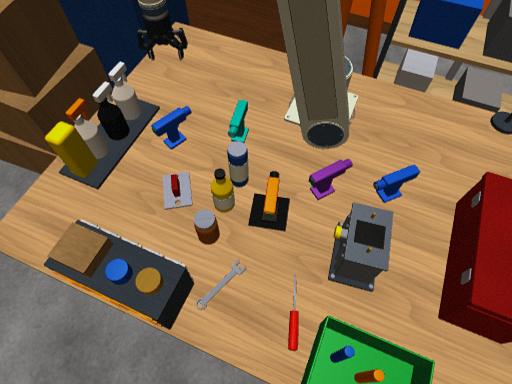

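View pics/top0.png

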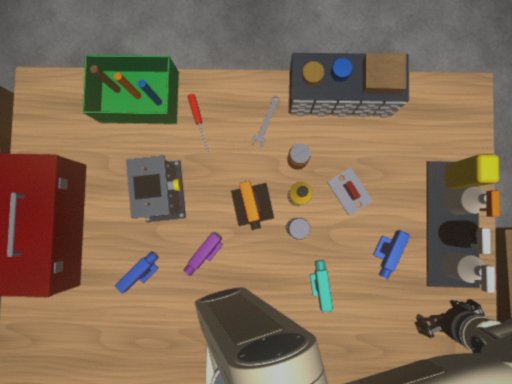

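The scene view shows the orange gun (272,190) on its mat (268,212), the cap (340,232), the gearbox (362,245) and the lug (176,187). The top view shows the gun (250,203) with its black nose towards the robot (255,224), the cap (177,185), the gearbox (155,188) and the lug (351,190).

```bash
cat > h.py <<'E'
import numpy as np,cv2
from rig import ctrl
from scipy.spatial.transform import Rotation as R
def cam(n):
    c=ctrl.calibration(n); return c["camera_matrix"],np.array(c["origin"]),R.from_quat(c["orientation"]).as_matrix()
def ray(n,p):
    K,o,M=cam(n); d=np.linalg.solve(K,[p[0],p[1],1.]); d=M@(d*[1,-1,-1]); return o,d/np.linalg.norm(d)
def plane(n,p,z):
    o,d=ray(n,p); return o+d*(z-o[2])/d[2]
def tri(ps,pt):
    (a,u),(b,v)=ray("scene",ps),ray("top",pt)
    s=np.linalg.lstsq(np.c_[u,-v],b-a,rcond=None)[0]; P,Q=a+s[0]*u,b+s[1]*v
    return (P+Q)/2,np.linalg.norm(P-Q)
def proj(n,P):
    K,o,M=cam(n); c=(M.T@(np.asarray(P)-o))*[1,-1,-1]; c=K@c; return c[:2]/c[2]
def blob(im,lo,hi,box):
    x0,y0,x1,y1=box; h=cv2.cvtColor(np.ascontiguousarray(im[y0:y1,x0:x1]),cv2.COLOR_RGB2HSV)
    m=cv2.inRange(h,np.array(lo),np.array(hi)); n,l,s,c=cv2.connectedComponentsWithStats(m)
    k=1+np.argmax(s[1:,4]); ys,xs=np.where(l==k); r=cv2.minAreaRect(np.c_[xs+x0,ys+y0].astype(np.float32))
    return c[k]+[x0,y0],s[k,4],r
E
python3 - <<'E'
from h import *
S,T=np.load("pics/scene0.npy"),np.load("pics/top0.npy")
for n,im,bs in(("scene",S,dict(gun=(250,160,295,225),cap=(325,215,352,250),lug=(160,165,195,210))),("top",T,dict(gun=(230,170,275,240),cap=(165,170,190,200),lug=(335,170,370,210)))):
    for k,(lo,hi) in dict(gun=((8,150,120),(20,255,255)),cap=((20,130,80),(35,255,255)),lug=((0,150,60),(8,255,255))).items():
        print(n,k,*blob(im,lo,hi,bs[k]))
cv2.imwrite("pics/topc.png",cv2.resize(T[130:255,120:380,::-1],None,fx=3,fy=3,interpolation=cv2.INTER_CUBIC))
cv2.imwrite("pics/scc.png",cv2.resize(S[135:300,145:405,::-1],None,fx=3,fy=3,interpolation=cv2.INTER_CUBIC))
E
```

```text
scene gun [271.23543689 194.37621359] 412 ((271.2052307128906, 194.46067810058594), (11.630407333374023, 35.8824462890625), 7.594642639160156)
scene cap [337.51764706 231.57647059] 85 ((337.50006103515625, 231.50003051757812), (6.5484619140625, 12.854387283325195), 14.03624439239502)
scene lug [173.92307692 182.25274725] 91 ((174.0, 183.0), (16.0, 6.0), 90.0)
top gun [248.9916318 200.958159 ] 478 ((248.97061157226562, 200.8823699951172), (40.503448486328125, 11.641709327697754), 75.96376037597656)
top cap [176.675  184.4625] 80 ((176.5, 184.5), (11.0, 7.0), 90.0)
top lug [352.1010101  189.63636364] 99 ((352.1470642089844, 189.91177368164062), (17.149858474731445, 5.8309526443481445), 59.03623962402344)
```

View pics/topc.png

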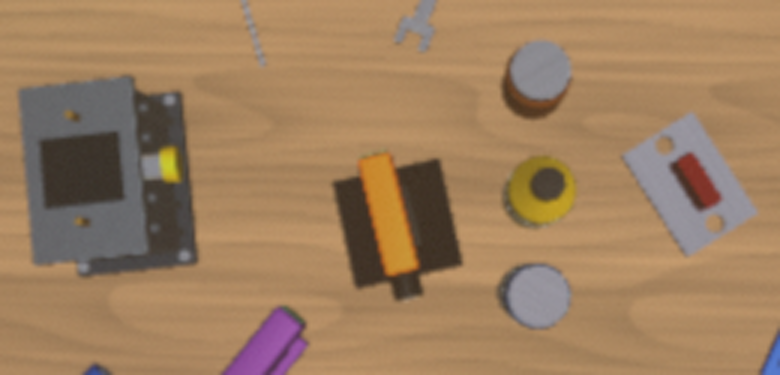

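View pics/scc.png

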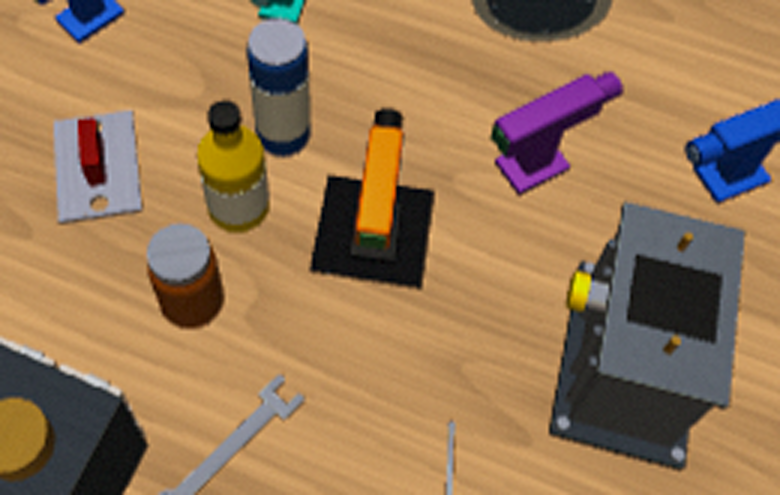

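Top crop: stud tips near (68,114) and (79,221), holes (664,145) and (715,224), gun top from (376,155) to (400,272), nose (408,288). Scene crop: stud tips near (688,236) and (677,341), cap face (579,291), visible hole (99,202).

Run:
```python
from h import *
T=lambda u,v:((u+.5)/3-.5+120,(v+.5)/3-.5+130)
S=lambda u,v:((u+.5)/3-.5+145,(v+.5)/3-.5+135)
np.set_printoptions(precision=4,suppress=True)
f=[plane("top",T(*p),.17) for p in((20,89),(132,76),(148,254),(34,263))]
f2=[plane("scene",S(*p),.17) for p in((625,205),(745,232),(727,406),(602,370))]
print("flange top",np.mean(f,0),"scene",np.mean(f2,0))
for q in(f,f2):print([np.linalg.norm(q[i]-q[i-1]).round(4) for i in range(4)])
e=f[1]-f[2]+f[0]-f[3]; print("xdir deg top",np.degrees(np.arctan2(e[1],e[0])))
e=f2[3]-f2[0]+f2[2]-f2[1]; print("xdir scene",np.degrees(np.arctan2(e[1],e[0])))
st=[]
for a,b in(((688,236),(68,114)),((677,341),(79,221))):
    print("stud",plane("scene",S(*a),.195),plane("top",T(*b),.195))
print("cap tri",tri(S(577,291),T(176,164)))
o=[plane("top",T(*p),.129) for p in((361,158),(390,153),(416,268),(385,276))]
print("gun top c",np.mean(o,0),[np.linalg.norm(o[i]-o[i-1]).round(4) for i in range(4)]); e=o[2]-o[1]+o[3]-o[0]; print(np.degrees(np.arctan2(e[1],e[0])))
o=[plane("scene",S(*p),.129) for p in((373,126),(402,127),(391,236),(359,233))]
print("gun sc c",np.mean(o,0)); e=o[0]-o[3]+o[1]-o[2]; print(np.degrees(np.arctan2(e[1],e[0])))
m=[plane("top",T(*p),.004) for p in((333,184),(438,160),(462,265),(357,287))]; print("mat",np.mean(m,0))
m=[plane("scene",S(*p),.004) for p in((328,178),(434,190),(422,287),(311,270))]; print("mat sc",np.mean(m,0))
h=[plane("top",T(*p),.006) for p in((664.5,144.5),(715,224))]; print("holes",h,np.mean(h,0),np.linalg.norm(h[0]-h[1]))
e=h[0]-h[1];print(np.degrees(np.arctan2(e[1],e[0])))
c=[plane("top",T(*p),.008) for p in((622,155),(692,113),(757,213),(688,255))]; print("plate",np.mean(c,0)); e=c[1]-c[2]+c[0]-c[3];print(np.degrees(np.arctan2(e[1],e[0])))
c=[plane("scene",S(*p),.008) for p in((53,122),(131,112),(143,211),(59,221))]; print("plate sc",np.mean(c,0)); e=c[3]-c[0]+c[2]-c[1];print(np.degrees(np.arctan2(e[1],e[0])))
for n,t,z in(((540,70),"jar",.12),((548,183),"oil",.19),((537,296),"can",.18)): print(t,plane("top",T(*n),z))
M=R.from_quat(ctrl.sense()["tool_rot"]).as_matrix();print(M)
```

```text
flange top [0.5353 0.2746 0.17  ] scene [0.5353 0.2762 0.17  ]
[np.float64(0.1665), np.float64(0.1079), np.float64(0.1702), np.float64(0.1084)]
[np.float64(0.1629), np.float64(0.1085), np.float64(0.1675), np.float64(0.1043)]
xdir deg top 7.228290441141696
xdir scene 7.773713638195057
stud [0.4849 0.2683 0.195 ] [0.585  0.2829 0.195 ]
stud [0.5843 0.2831 0.195 ] [0.4859 0.2685 0.195 ]
cap tri (array([0.5456, 0.1963, 0.1364]), np.float64(0.002863335317740097))
gun top c [ 0.5023 -0.0129  0.129 ] [np.float64(0.1177), np.float64(0.0288), np.float64(0.1152), np.float64(0.0311)]
-166.51740541285486
gun sc c [ 0.5032 -0.0113  0.129 ]
-163.80591715196104
mat [ 0.498  -0.0166  0.004 ]
mat sc [ 0.4982 -0.0163  0.004 ]
holes [array([ 0.5901, -0.3041,  0.006 ]), array([ 0.505 , -0.3589,  0.006 ])] [ 0.5475 -0.3315  0.006 ] 0.10119204934767519
32.84422423021946
plate [ 0.5477 -0.331   0.008 ]
33.65044975538378
plate sc [ 0.5484 -0.3304  0.008 ]
34.170959761970316
jar [ 0.6479 -0.1593  0.12  ]
oil [ 0.5302 -0.1628  0.19  ]
can [ 0.4263 -0.1551  0.18  ]
[[ 0.9111  0.4121 -0.0003]
 [ 0.4121 -0.9111  0.0011]
 [ 0.0002 -0.0011 -1.    ]]
```

Both views agree within about 2 mm. I grasp with tool x at 194.5° so that joint 6 has room, and turn and raise the arm first.

```bash
python3 -m jog '[[0.0854,0,0,-0.004,-0.12],[0.0854,0,0,-0.004,-0.12],[0.0854,0,0,-0.004,-0.12],[0.0854,0,0,-0.004,-0.12],[0.0854,0,0,-0.004,-0.12],[0.0854,0,0,-0.004,-0.12],[0.0854,0,0,-0.004,-0.12],[0.0854,0,0,-0.004,-0.12],[0.0854,0,0,-0.004,-0.12],[0.0854,0,0,-0.004,-0.12],[0.0854,0,0,-0.004,-0.12],[0.0854,0,0,-0.004,-0.12],[0.0854,0,0,-0.004,-0.12],[0.0854,0,0,-0.004,-0.12],[0.0854,0,0,-0.004,-0.12],[0.0854,0,0,0,-0.12],[0.0854,0,0,0,-0.12],[0.0854,0,0,0,-0.12],[0.0854,0,0,0,-0.12],[0.0854,0,0,0,-0.12]]' 40
cat > go.py <<'E'
import sys
from h import *
# usage: go.py x y z yawdeg(tool x) -> needed shift in present tool axes and tool yaw; plus same after yaw
x,y,z,a=map(float,sys.argv[1:5]); s=ctrl.sense(); M=R.from_quat(s["tool_rot"]).as_matrix()
cur=np.arctan2(M[1,0],M[0,0]); d=(np.radians(a)-cur+np.pi)%(2*np.pi)-np.pi
P=np.array([x,y,z])-s["eef_pos"]
c,n=np.cos(np.radians(a)),np.sin(np.radians(a)); M2=np.array([[c,n,0],[n,-c,0],[0,0,-1]])
print("t",round(s["t"],2),"pos",s["eef_pos"].round(4),"yaw",np.degrees(cur).round(2),"tilt",np.degrees(np.arccos(-M[2,2])).round(2),"q6",s["q"][5].round(2))
print("tool-yaw",(-d).round(4),"shift now",(M.T@P).round(4),"shift after yaw",(M2.T@P).round(4),"F",s["force"].round(1),"grip",s["finger_force"],s["gripper_width"])
E
python3 go.py .5027 -.012 .26 194.5
```

```text
t: 1.77
eef_pos: [0.2266, -0.501, 0.2802]
tool_rot: [0.155, 0.988, 0.0, -0.0]
force: [0.5, 1.0, -0.2]
gripper_width: 1.003
finger_force: 0.0
t 1.77 pos [ 0.2266 -0.501   0.2802] yaw 162.19 tilt 0.05 q6 -0.99
tool-yaw -0.564 shift now [-0.1133  0.55    0.0205] shift after yaw [-0.3897  0.4043  0.0202] F [ 0.5  1.  -0.2] grip 0.0 1.0026490069874427
```

```bash
python3 -m jog '[[0.0854,0,0,0,-0.113],[0.0854,0,0,0,-0.113],[0.0854,0,0,0,-0.113],[0.0854,0,0,0,-0.113],[0.0854,0,0,0,-0.112],[0.0854,-0.014,0.014,0,0],[0.0854,-0.028,0.029,0,0],[0.0854,-0.028,0.029,0,0],[0.0854,-0.028,0.029,0,0],[0.0854,-0.028,0.029,0,0],[0.0854,-0.028,0.029,0,0],[0.0854,-0.028,0.029,0,0],[0.0854,-0.028,0.029,0,0],[0.0854,-0.028,0.029,0,0],[0.0854,-0.028,0.029,0,0],[0.0854,-0.028,0.029,0,0],[0.0854,-0.028,0.029,0,0],[0.0854,-0.028,0.029,0,0],[0.0854,-0.028,0.029,0,0],[0.0854,-0.012,0.013,0,0]]'
python3 go.py .5027 -.012 .112 194.5
```

```text
t: 3.43
eef_pos: [0.5073, -0.0103, 0.2801]
tool_rot: [-0.125, 0.992, 0.001, -0.0]
force: [-0.6, 0.7, -0.9]
gripper_width: 1.002
finger_force: 0.0
t 3.43 pos [ 0.5073 -0.0103  0.2801] yaw -165.69 tilt 0.06 q6 -0.44
tool-yaw -0.0034 shift now [ 0.0048 -0.0007  0.1681] shift after yaw [ 0.0048 -0.0005  0.1681] F [-0.6  0.7 -0.9] grip 0.0 1.0020677607056505
```

```bash
python3 -m jog '[[0.0854,0.005,0,0.01,0],[0.0854,0,0,0.018,0],[0.0854,0,0,0.018,0],[0.0854,0,0,0.018,0],[0.0854,0,0,0.018,0],[0.0854,0,0,0.018,0],[0.0854,0,0,0.018,0],[0.0854,0,0,0.018,0],[0.0854,0,0,0.018,0],[0.0854,0,0,0.014,0],[0.0854,0,0,0,0],[0.0854,0,0,0,0]]'
python3 go.py .5027 -.012 .112 194.5
python3 - <<'E'
from h import *
im=ctrl.grab_frame("scene"); cv2.imwrite("pics/g1.png",cv2.resize(im[135:235,210:340,::-1],None,fx=5,fy=5,interpolation=cv2.INTER_CUBIC))
E
```

```text
t: 4.43
eef_pos: [0.5007, -0.0151, 0.1122]
tool_rot: [-0.123, 0.992, 0.0, -0.001]
force: [-0.1, -0.3, -0.1]
gripper_width: 1.005
finger_force: 0.0
t 4.43 pos [ 0.5007 -0.0151  0.1122] yaw -165.84 tilt 0.1 q6 -0.45
tool-yaw -0.0059 shift now [-0.0027  0.0025  0.0002] shift after yaw [-0.0028  0.0025  0.0002] F [-0.1 -0.3 -0.1] grip 0.0 1.0048176048156532
```

View pics/g1.png

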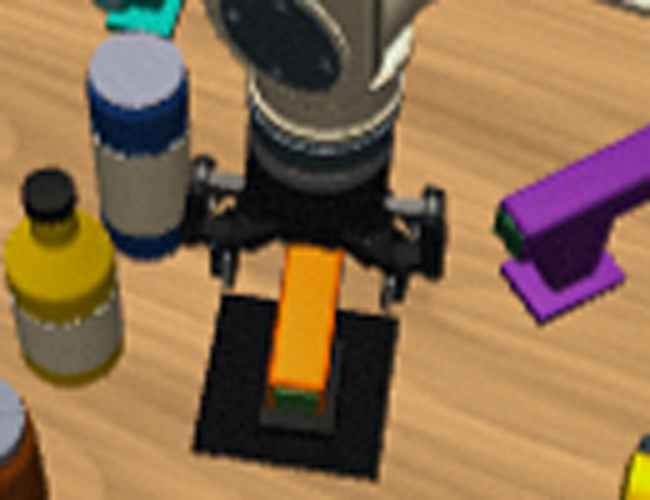

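The fingers (220,265) and (395,285) straddle the orange barrel (315,275), so I centre them and close.

```bash
python3 -m jog '[[0.0854,-0.0027,0.0025,0,0],[0.0854,0,0,0,0],[0.02,0,0,0,0],[0.02,0,0,0,0],[0.02,0,0,0,0],[0.02,0,0,0,0],[0.02,0,0,0,0],[0.02,0,0,0,0],[0.02,0,0,0,0],[0.02,0,0,0,0],[0.02,0,0,0,0],[0.02,0,0,0,0]]' 60
python3 go.py .5727 .0134 .138 98.2
```

```text
t: 5.48
eef_pos: [0.5033, -0.0122, 0.1131]
tool_rot: [-0.123, 0.992, -0.0, 0.0]
force: [-1.4, 0.5, 5.4]
gripper_width: 0.371
finger_force: 59.3
t 5.48 pos [ 0.5033 -0.0122  0.1131] yaw -165.84 tilt 0.05 q6 -0.44
tool-yaw 1.6748 shift now [-0.0736  0.0079 -0.0248] shift after yaw [ 0.0155  0.0723 -0.0249] F [-1.4  0.5  5.4] grip 59.31874930858612 0.370789237976419
```

```bash
python3 -m jog '[[0.02,0,0,-0.005,0],[0.02,0,0,-0.01,0],[0.02,0,0,-0.01,0],[0.02,0,0,-0.01,0],[0.02,0,0,-0.01,0],[0.02,0,0,-0.005,0],[0.02,-0.008,0.001,0,0],[0.02,-0.013,0.0015,0,0],[0.02,-0.013,0.0015,0,0],[0.02,-0.013,0.0015,0,0],[0.02,-0.013,0.0015,0,0],[0.02,-0.0136,0.001,0,0]]'
python3 -m jog '[[0.02,0,0,0,0.05],[0.02,0,0,0,0.09],[0.02,0,0,0,0.09],[0.02,0,0,0,0.09],[0.02,0,0,0,0.09],[0.02,0,0,0,0.09],[0.02,0,0,0,0.09],[0.02,0,0,0,0.09],[0.02,0,0,0,0.09],[0.02,0,0,0,0.09],[0.02,0,0,0,0.09],[0.02,0,0,0,0.09],[0.02,0,0,0,0.09],[0.02,0,0,0,0.09],[0.02,0,0,0,0.09],[0.02,0,0,0,0.09],[0.02,0,0,0,0.09],[0.02,0,0,0,0.09],[0.02,0,0,0,0.095],[0.02,0,0,0,0]]'
python3 go.py .5727 .0134 .139 98.2
```

```text
t: 6.48
eef_pos: [0.5734, 0.0142, 0.1621]
tool_rot: [-0.123, 0.992, 0.0, -0.0]
force: [1.2, 0.6, -1.5]
gripper_width: 0.371
finger_force: 59.8
t: 8.15
eef_pos: [0.5728, 0.0139, 0.162]
tool_rot: [0.656, 0.754, -0.0, -0.0]
force: [0.3, 0.4, -2.9]
gripper_width: 0.367
finger_force: 59.8
t 8.15 pos [0.5728 0.0139 0.162 ] yaw 97.95 tilt 0.04 q6 1.31
tool-yaw -0.0043 shift now [-0.0005 -0.0002  0.023 ] shift after yaw [-0.0005 -0.0002  0.023 ] F [ 0.3  0.4 -2.9] grip 59.779673210287 0.36668816554156236
```

```bash
python3 -m jog '[[0.02,0,0,0.005,0],[0.02,0,0,0.006,0],[0.02,0,0,0.006,0],[0.02,0,0,0.006,0],[0.02,0,0,0,0],[0.02,0,0,0,0]]'
python3 go.py .5727 .0134 .139 98.2
python3 - <<'E'
from h import *
a=ctrl.grab_frame("scene"); b=ctrl.grab_frame("top"); 
f=lambda im:cv2.resize(im[:,:,::-1],None,fx=4,fy=4,interpolation=cv2.INTER_CUBIC)
cv2.imwrite("pics/aim.png",np.hstack([f(a[150:270,260:360]),f(b[140:260,160:260])]))
print(proj("scene",[.5727,.0134,.136]),proj("top",[.5727,.0134,.136]))
E
```

```text
t: 8.65
eef_pos: [0.5722, 0.0137, 0.139]
tool_rot: [0.655, 0.756, -0.0, -0.0]
force: [-0.8, 0.8, -2.3]
gripper_width: 0.369
finger_force: 59.8
t 8.65 pos [0.5722 0.0137 0.139 ] yaw 98.22 tilt 0.06 q6 1.3
tool-yaw 0.0004 shift now [-0.0004  0.0004 -0.    ] shift after yaw [-0.0004  0.0004 -0.    ] F [-0.8  0.8 -2.3] grip 59.764852747866826 0.36947757334800535
[270.82733848 215.94094559] [240.45328608 176.46223789]
```

View pics/aim.png

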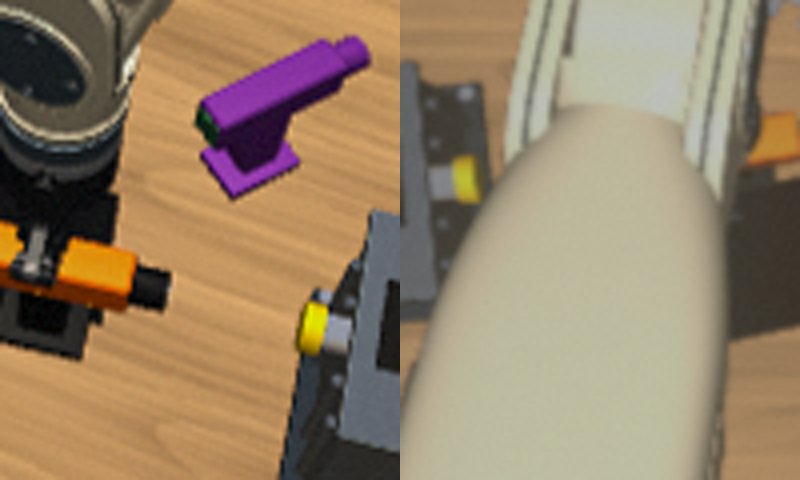

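The nose end (168,290) points straight along the barrel line at the cap face (305,328). I hold it there for over two seconds.

```bash
python3 -m jog '[[0.02,0,0,0,0],[0.02,0,0,0,0],[0.02,0,0,0,0],[0.02,0,0,0,0],[0.02,0,0,0,0],[0.02,0,0,0,0],[0.02,0,0,0,0],[0.02,0,0,0,0],[0.02,0,0,0,0],[0.02,0,0,0,0],[0.02,0,0,0,0],[0.02,0,0,0,0],[0.02,0,0,0,0],[0.02,0,0,0,0],[0.02,0,0,0,0]]'
python3 -m jog '[[0.02,0,0,0,0],[0.02,0,0,0,0],[0.02,0,0,0,0],[0.02,0,0,0,0],[0.02,0,0,0,0],[0.02,0,0,0,0],[0.02,0,0,0,0],[0.02,0,0,0,0],[0.02,0,0,0,0],[0.02,0,0,0,0],[0.02,0,0,0,0],[0.02,0,0,0,0],[0.02,0,0,0,0],[0.02,0,0,0,0],[0.02,0,0,0,0]]'
python3 go.py .498 -.0165 .16 194.2;python3 - <<'E'
from h import *
print("expected nose px",proj("scene",[.5606,.0975,.135]),"cap",proj("scene",[.547,.1916,.135]))
E
```

```text
t: 10.0
eef_pos: [0.5725, 0.0136, 0.1396]
tool_rot: [0.655, 0.756, -0.0, 0.0]
force: [-0.0, 0.6, -2.5]
gripper_width: 0.37
finger_force: 59.8
t: 11.25
eef_pos: [0.5725, 0.0137, 0.1396]
tool_rot: [0.655, 0.756, -0.0, -0.0]
force: [-0.3, 0.0, -2.6]
gripper_width: 0.373
finger_force: 59.8
t 11.25 pos [0.5725 0.0137 0.1396] yaw 98.19 tilt 0.0 q6 1.31
tool-yaw -1.6757 shift now [-0.0192 -0.0781 -0.0204] shift after yaw [ 0.0796 -0.011  -0.0204] F [-0.3  0.  -2.6] grip 59.76418196249142 0.37330615277715445
expected nose px [300.50313242 223.36127512] cap [334.54657711 231.6711127 ]
```

Observed nose (302,222.5) matches the expected (300.5,223.4). Now back to the mat.

```bash
python3 -m jog '[[0.02,0,0,-0.01,-0.05],[0.02,0,0,-0.01,-0.09],[0.02,0,0,0,-0.09],[0.02,0,0,0,-0.09],[0.02,0,0,0,-0.09],[0.02,0,0,0,-0.09],[0.02,0,0,0,-0.09],[0.02,0,0,0,-0.09],[0.02,0,0,0,-0.09],[0.02,0,0,0,-0.09],[0.02,0,0,0,-0.09],[0.02,0,0,0,-0.09],[0.02,0,0,0,-0.09],[0.02,0,0,0,-0.09],[0.02,0,0,0,-0.09],[0.02,0,0,0,-0.09],[0.02,0,0,0,-0.09],[0.02,0,0,0,-0.09],[0.02,0,0,0,-0.09],[0.02,0,0,0,-0.005]]'
python3 -m jog '[[0.02,0.006,-0.001,0,0],[0.02,0.014,-0.002,0,0],[0.02,0.014,-0.002,0,0],[0.02,0.014,-0.002,0,0],[0.02,0.014,-0.002,0,0],[0.02,0.014,-0.001,0,0],[0.02,0,0,0.008,0],[0.02,0,0,0.01,0],[0.02,0,0,0.01,0],[0.02,0,0,0.008,0],[0.02,0,0,0.004,0],[0.02,0,0,0,0],[0.02,0,0,0,0]]'
python3 go.py .500 -.015 .113 194.2
```

```text
t: 12.92
eef_pos: [0.5725, 0.0137, 0.1596]
tool_rot: [-0.125, 0.992, -0.0, 0.0]
force: [0.1, 0.1, -2.4]
gripper_width: 0.371
finger_force: 59.8
t: 14.0
eef_pos: [0.5014, -0.0145, 0.1192]
tool_rot: [-0.123, 0.992, 0.0, -0.0]
force: [-0.4, 0.8, -2.0]
gripper_width: 0.368
finger_force: 59.8
t 14.0 pos [ 0.5014 -0.0145  0.1192] yaw -165.83 tilt 0.05 q6 -0.44
tool-yaw -0.0006 shift now [ 0.0015 -0.0001  0.0062] shift after yaw [ 0.0015 -0.0001  0.0062] F [-0.4  0.8 -2. ] grip 59.817666199487576 0.3683170290180108
```

```bash
python3 -m jog '[[0.02,0,0,0.002,0],[0.02,0,0,0.002,0],[0.02,0,0,0.001,0],[0.02,0,0,0.001,0],[0.02,0,0,0,0],[0.02,0,0,0,0]]'
python3 go.py .500 -.015 .113 194.2
```

```text
t: 14.5
eef_pos: [0.5013, -0.0146, 0.1136]
tool_rot: [-0.123, 0.992, -0.0, 0.0]
force: [-0.7, -0.2, -2.0]
gripper_width: 0.365
finger_force: 59.8
t 14.5 pos [ 0.5013 -0.0146  0.1136] yaw -165.84 tilt 0.0 q6 -0.44
tool-yaw -0.0006 shift now [ 0.0013 -0.0001  0.0006] shift after yaw [ 0.0013 -0.0001  0.0006] F [-0.7 -0.2 -2. ] grip 59.84112209680461 0.36548246091023484
```

```bash
python3 -m jog '[[0.02,0,0,0.0007,0],[0.02,0,0,0.0007,0],[0.02,0,0,0,0],[0.02,0,0,0,0]]'
python3 go.py .500 -.015 .113 194.2
```

```text
t: 14.83
eef_pos: [0.5018, -0.0148, 0.1131]
tool_rot: [-0.123, 0.992, -0.0, 0.001]
force: [-0.5, -0.5, 5.9]
gripper_width: 0.37
finger_force: 60.8
t 14.83 pos [ 0.5018 -0.0148  0.1131] yaw -165.84 tilt 0.11 q6 -0.44
tool-yaw -0.0008 shift now [0.0018 0.0003 0.0001] shift after yaw [0.0018 0.0003 0.0001] F [-0.5 -0.5  5.9] grip 60.80016732215881 0.3699259528907046
```

```bash
python3 -m jog '[[0.0854,0,0,0,0],[0.0854,0,0,0,0],[0.0854,0,0,0,0],[0.0854,0,0,0,0],[0.0854,0,0,0,0],[0.0854,0,0,0,0],[0.0854,0,0,0,0],[0.0854,0,0,0,0],[0.0854,0,0,-0.008,0],[0.0854,0,0,-0.02,0],[0.0854,0,0,-0.03,0],[0.0854,0,0,-0.03,0],[0.0854,0,0,-0.03,0],[0.0854,0,0,-0.03,0],[0.0854,0,0,-0.02,0],[0.0854,0,0,-0.01,0]]'
python3 go.py .548 -.331 .28 213.5
python3 - <<'E'
from h import *
im=ctrl.grab_frame("scene"); cv2.imwrite("pics/rel.png",cv2.resize(im[135:235,210:340,::-1],None,fx=4,fy=4,interpolation=cv2.INTER_CUBIC))
E
```

```text
t: 16.17
eef_pos: [0.5018, -0.0147, 0.2936]
tool_rot: [-0.123, 0.992, -0.001, 0.002]
force: [0.5, 0.5, 0.4]
gripper_width: 1.002
finger_force: 0.0
t 16.17 pos [ 0.5018 -0.0147  0.2936] yaw -165.83 tilt 0.25 q6 -0.44
tool-yaw -0.3374 shift now [ 0.0327 -0.318   0.0141] shift after yaw [ 0.136  -0.2893  0.0136] F [0.5 0.5 0.4] grip 0.0 1.0019700217119307
```

View pics/rel.png

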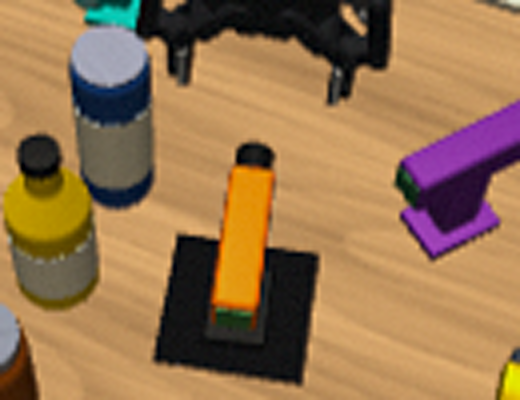

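The gun stands upright at (240,240) in the crop, on its mat. On to the cover.

```bash
python3 -m jog '[[0.0854,0,0,0,-0.11],[0.0854,0,0,0,-0.115],[0.0854,0,0,0,-0.112],[0.0854,0.006,-0.013,0,0],[0.0854,0.01,-0.022,0,0],[0.0854,0.012,-0.0254,0,0],[0.0854,0.012,-0.0254,0,0],[0.0854,0.012,-0.0254,0,0],[0.0854,0.012,-0.0254,0,0],[0.0854,0.012,-0.0254,0,0],[0.0854,0.012,-0.0254,0,0],[0.0854,0.012,-0.0254,0,0],[0.0854,0.012,-0.0254,0,0],[0.0854,0.012,-0.0254,0,0],[0.0854,0.012,-0.0254,0,0],[0.0854,0.006,-0.013,0,0],[0.0854,0,0,0,0],[0.0854,0,0,0,0]]'
python3 go.py .548 -.331 .037 213.5
```

```text
t: 17.72
eef_pos: [0.5491, -0.3453, 0.2883]
tool_rot: [-0.287, 0.958, 0.001, -0.001]
force: [-0.5, 0.6, 0.4]
gripper_width: 0.999
finger_force: 0.0
t 17.72 pos [ 0.5491 -0.3453  0.2883] yaw -146.6 tilt 0.17 q6 -1.27
tool-yaw -0.0018 shift now [-0.0072  0.0118  0.2513] shift after yaw [-0.007   0.0125  0.2513] F [-0.5  0.6  0.4] grip 0.0 0.9990671504635082
```

```bash
python3 -m jog '[[0.0854,-0.007,0.012,0.01,0],[0.0854,0,0,0.02,0],[0.0854,0,0,0.025,0],[0.0854,0,0,0.025,0],[0.0854,0,0,0.025,0],[0.0854,0,0,0.025,0],[0.0854,0,0,0.025,0],[0.0854,0,0,0.02,0],[0.0854,0,0,0.02,0],[0.0854,0,0,0.015,0],[0.0854,0,0,0.01,0],[0.0854,0,0,0,0],[0.0854,0,0,0,0],[0.0854,0,0,0,0]]'
python3 go.py .548 -.331 .037 213.5
```

```text
t: 18.88
eef_pos: [0.5491, -0.3309, 0.0713]
tool_rot: [-0.288, 0.958, -0.001, 0.0]
force: [-0.5, 0.2, 0.0]
gripper_width: 1.002
finger_force: 0.0
t 18.88 pos [ 0.5491 -0.3309  0.0713] yaw -146.5 tilt 0.09 q6 -1.26
tool-yaw -0.0 shift now [0.001  0.0006 0.0343] shift after yaw [0.0009 0.0005 0.0343] F [-0.5  0.2  0. ] grip 0.0 1.0023816833741948
```

```bash
python3 -m jog '[[0.0854,0.001,0.0005,0.008,0],[0.0854,0,0,0.01,0],[0.0854,0,0,0.01,0],[0.0854,0,0,0.006,0],[0.0854,0,0,0,0],[0.0854,0,0,0,0]]'
python3 -m jog '[[0.005,0,0,0,0],[0.005,0,0,0,0],[0.005,0,0,0,0],[0.005,0,0,0,0],[0.005,0,0,0,0],[0.005,0,0,0,0],[0.005,0,0,0,0],[0.005,0,0,0,0],[0.005,0,0,0,0],[0.005,0,0,0,0],[0.005,0,0,0,0],[0.005,0,0,0,0]]' 80
python3 go.py .548 -.331 .037 213.5
```

```text
t: 19.38
eef_pos: [0.5472, -0.331, 0.0355]
tool_rot: [-0.288, 0.958, 0.001, -0.0]
force: [-0.2, 0.1, -0.6]
gripper_width: 1.003
finger_force: 0.0
t: 20.38
eef_pos: [0.5479, -0.3315, 0.0368]
tool_rot: [-0.288, 0.958, -0.001, 0.0]
force: [1.2, -0.7, 5.8]
gripper_width: 0.208
finger_force: 80.0
t 20.38 pos [ 0.5479 -0.3315  0.0368] yaw -146.53 tilt 0.08 q6 -1.26
tool-yaw -0.0005 shift now [-0.0004  0.0003 -0.0002] shift after yaw [-0.0004  0.0003 -0.0002] F [ 1.2 -0.7  5.8] grip 79.95097517967224 0.20761057850695624
```

```bash
python3 -m jog '[[0.005,0,0,-0.005,0],[0.005,0,0,-0.01,0],[0.005,0,0,-0.015,0],[0.005,0,0,-0.02,0],[0.005,0,0,-0.02,0],[0.005,0,0,-0.02,0],[0.005,0,0,-0.02,0],[0.005,0,0,-0.02,0],[0.005,0,0,-0.02,0],[0.005,0,0,-0.02,0],[0.005,0,0,-0.02,0],[0.005,0,0,-0.02,0],[0.005,0,0,-0.02,0],[0.005,0,0,-0.02,0],[0.005,0,0,-0.012,0],[0.005,0,0,-0.006,0],[0.005,0,0,0,0],[0.005,0,0,0,0]]'
python3 go.py .535 .2757 .305 188.2
python3 - <<'E'
from h import *
im=ctrl.grab_frame("scene"); cv2.imwrite("pics/lift.png",cv2.resize(im[90:230,120:260,::-1],None,fx=4,fy=4,interpolation=cv2.INTER_CUBIC))
E
```

```text
t: 21.88
eef_pos: [0.5474, -0.331, 0.3035]
tool_rot: [-0.288, 0.958, 0.0, -0.0]
force: [0.1, 0.2, -4.4]
gripper_width: 0.205
finger_force: 78.8
t 21.88 pos [ 0.5474 -0.331   0.3035] yaw -146.53 tilt 0.06 q6 -1.26
tool-yaw 0.4411 shift now [-0.3243  0.5129 -0.0011] shift after yaw [-0.0743  0.6022 -0.0015] F [ 0.1  0.2 -4.4] grip 78.76583218574524 0.204832342546708
```

View pics/lift.png

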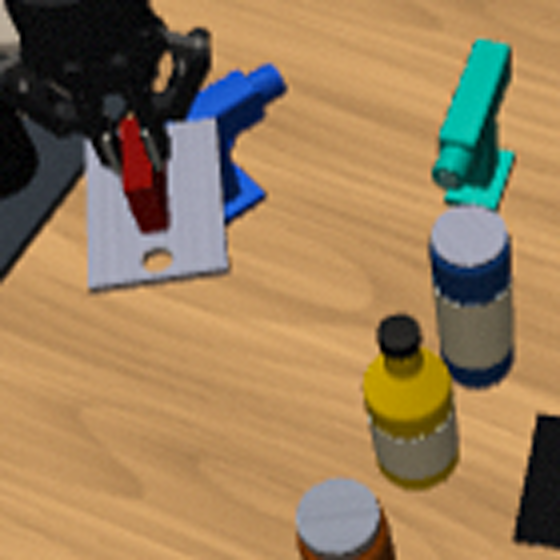

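The cover hangs level in the fingers, with its near hole at (157,260). Carrying it at about 0.27 m underside height.

```bash
python3 -m jog '[[0.005,0,0,0,0.05],[0.005,0,0,0,0.07],[0.005,0,0,0,0.07],[0.005,0,0,0,0.07],[0.005,0,0,0,0.07],[0.005,0,0,0,0.07],[0.005,0,0,0,0.041],[0.005,-0.001,0.008,0,0],[0.005,-0.002,0.016,0,0],[0.005,-0.003,0.024,0,0],[0.005,-0.003,0.024,0,0],[0.005,-0.003,0.024,0,0],[0.005,-0.003,0.024,0,0],[0.005,-0.003,0.024,0,0],[0.005,-0.003,0.024,0,0],[0.005,-0.003,0.024,0,0],[0.005,-0.003,0.024,0,0],[0.005,-0.003,0.024,0,0],[0.005,-0.003,0.024,0,0],[0.005,-0.003,0.024,0,0]]'
python3 -m jog '[[0.005,-0.003,0.024,0,0],[0.005,-0.003,0.024,0,0],[0.005,-0.003,0.024,0,0],[0.005,-0.003,0.024,0,0],[0.005,-0.003,0.024,0,0],[0.005,-0.003,0.024,0,0],[0.005,-0.003,0.024,0,0],[0.005,-0.003,0.024,0,0],[0.005,-0.003,0.024,0,0],[0.005,-0.003,0.024,0,0],[0.005,-0.002,0.018,0,0],[0.005,-0.001,0.01,0,0],[0.005,0,0,0,0],[0.005,0,0,0,0],[0.005,0,0,0,0]]'
python3 go.py .535 .2757 .305 188.2
```

```text
t: 23.6
eef_pos: [0.5412, -0.0392, 0.3035]
tool_rot: [-0.073, 0.997, 0.0, -0.001]
force: [0.0, -0.1, -4.1]
gripper_width: 0.201
finger_force: 78.8
t: 24.85
eef_pos: [0.5362, 0.2284, 0.304]
tool_rot: [-0.072, 0.997, -0.0, -0.0]
force: [-0.6, -0.2, -4.8]
gripper_width: 0.205
finger_force: 78.9
t 24.85 pos [0.5362 0.2284 0.304 ] yaw -171.78 tilt 0.04 q6 0.12
tool-yaw 0.0003 shift now [-0.0055  0.047  -0.001 ] shift after yaw [-0.0055  0.047  -0.001 ] F [-0.6 -0.2 -4.8] grip 78.85258555412292 0.2048218997185364
```

```bash
python3 -m jog '[[0.005,-0.001,0.008,0,0],[0.005,-0.001,0.012,0,0],[0.005,-0.001,0.012,0,0],[0.005,-0.0015,0.01,0,0],[0.005,-0.001,0.005,0,0],[0.005,0,0,0.008,0],[0.005,0,0,0.01,0],[0.005,0,0,0.01,0],[0.005,0,0,0.008,0],[0.005,0,0,0.004,0],[0.005,0,0,0,0],[0.005,0,0,0,0],[0.005,0,0,0,0]]'
python3 go.py .535 .2757 .2445 188.2
python3 - <<'E'
from h import *
a=ctrl.grab_frame("scene"); b=ctrl.grab_frame("top"); np.save("pics/c.npy",a); np.save("pics/ct.npy",b)
f=lambda im:cv2.resize(im[:,:,::-1],None,fx=4,fy=4,interpolation=cv2.INTER_CUBIC)
cv2.imwrite("pics/cov.png",np.hstack([f(a[160:300,320:420]),f(b[120:260,110:210])]))
E
```

```text
t: 25.93
eef_pos: [0.5354, 0.2763, 0.2647]
tool_rot: [-0.071, 0.997, 0.0, 0.0]
force: [0.7, 0.0, -5.4]
gripper_width: 0.202
finger_force: 78.9
t 25.93 pos [0.5354 0.2763 0.2647] yaw -171.8 tilt 0.05 q6 0.19
tool-yaw -0.0 shift now [ 0.0005 -0.0006  0.0202] shift after yaw [ 0.0005 -0.0006  0.0202] F [ 0.7  0.  -5.4] grip 78.89811158180237 0.20167803962982012
```

View pics/cov.png

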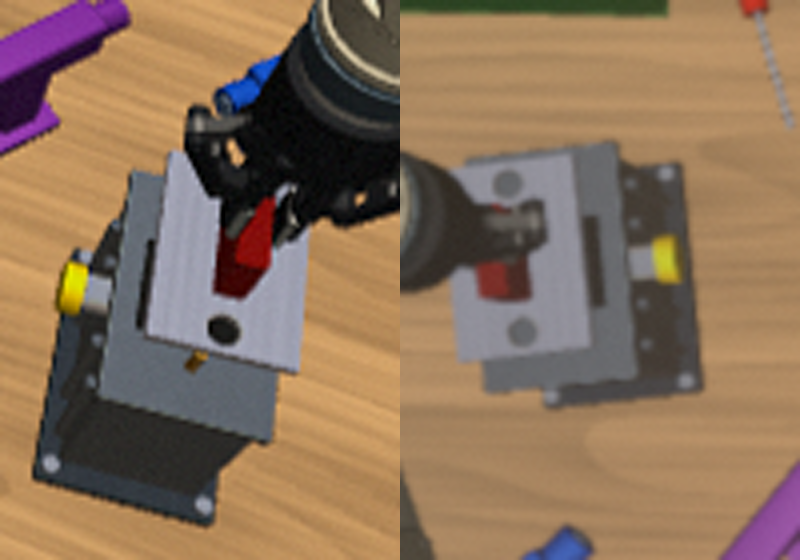

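Both holes are visible in the top view at (509,184) and (522,331), and one in the scene view at (224,330). I measure the cover's offset from them.

Run:
```python
from h import *
T=lambda u,v:((u-400+.5)/4-.5+110,(v+.5)/4-.5+120)
S=lambda u,v:((u+.5)/4-.5+320,(v+.5)/4-.5+160)
z=.233
h=[plane("top",T(*p),z) for p in((508.5,184),(522,331))]; e=h[0]-h[1]
print(h,np.mean(h,0),np.linalg.norm(e),np.degrees(np.arctan2(e[1],e[0])))
print("tri",tri(S(224,330),T(508.5,184)),plane("scene",S(224,330),z))
c=[plane("top",T(*p),.236) for p in((573,152),(592,348),(458,361))]; print("plate c",(c[0]+c[2])/2,np.linalg.norm(c[0]-c[1]))
```

```text
[array([0.58497753, 0.28512207, 0.233     ]), array([0.48650714, 0.27182062, 0.233     ])] [0.53574233 0.27847134 0.233     ] 0.0993647140196691 7.692992022236029
tri (array([0.58435549, 0.28353505, 0.23736497]), np.float64(1.8618844749767685e-05)) [0.58213744 0.28432584 0.233     ]
plate c [0.53622112 0.27712463 0.236     ] 0.13205738067790337
```

```bash
python3 -m jog '[[0.005,0.0005,-0.0005,0.003,0],[0.005,0.0005,-0.001,0.004,0],[0.005,0,0,0.004,0],[0.005,0,0,0.004,0],[0.005,0,0,0.003,0],[0.005,0,0,0.002,0],[0.005,0,0,0,0],[0.005,0,0,0,0],[0.005,0,0,0,0],[0.005,0,0,0,0]]'
python3 go.py .535 .2755 .2445 188.2
python3 - <<'E'
from h import *
a=ctrl.grab_frame("scene"); b=ctrl.grab_frame("top")
f=lambda im:cv2.resize(im[:,:,::-1],None,fx=4,fy=4,interpolation=cv2.INTER_CUBIC)
cv2.imwrite("pics/fin.png",np.hstack([f(a[160:300,320:420]),f(b[120:260,110:210])]))
E
```

```text
t: 26.87
eef_pos: [0.5345, 0.2747, 0.2444]
tool_rot: [-0.072, 0.997, 0.0, 0.0]
force: [0.3, -0.5, -4.8]
gripper_width: 0.201
finger_force: 78.9
t 26.87 pos [0.5345 0.2747 0.2444] yaw -171.79 tilt 0.02 q6 0.19
tool-yaw 0.0001 shift now [-0.0006  0.0007 -0.0001] shift after yaw [-0.0006  0.0007 -0.0001] F [ 0.3 -0.5 -4.8] grip 78.93168210983276 0.20089034208933343
```

View pics/fin.png

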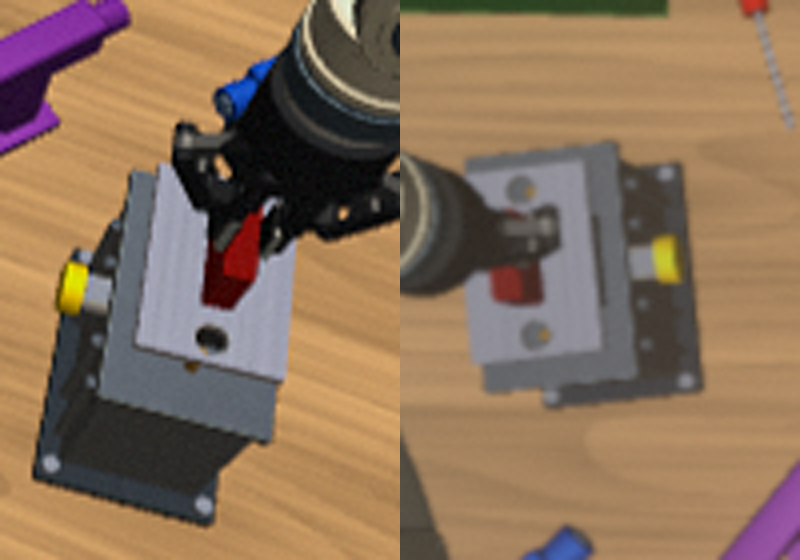

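The brass studs show inside both holes in the top view, (521,189) and (536,335). One last numeric check before handing in.

Run:
```python
from h import *
T=lambda u,v:((u-400+.5)/4-.5+110,(v+.5)/4-.5+120)
h=[plane("top",T(*p),.213) for p in((521,189),(536,335))]; e=h[0]-h[1]; m=np.mean(h,0)
print(m,np.linalg.norm(e),np.degrees(np.arctan2(e[1],e[0])))
s=ctrl.sense(); print(s["t"],abs(s["joint_vel"]).max(),s["finger_force"])
if np.hypot(*(m[:2]-[.535,.2757]))<.003: print(ctrl.job_done())
```

```text
[0.53470647 0.2763269  0.213     ] 0.10074683170861772 8.279747872178877
26.9667 0.0020088587534012087 78.93229007720947
the job is handed in; nothing more can be done
None
```

I handed the job in at 27 s; the hand-in call returned no verdict, so these are my own measurements: the thermometer was aimed at the cap and held for over two seconds, then stood back upright on its mat. The cover is held still over the studs, about 1 mm off centre and about 12 mm above the tips.

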